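# Hold a sample slide flush on the tilted reader face

### The job

First swing the electrode arm of the reader about a quarter turn to either side, clear of the tilted reading face. Then pick up the sample slide (the one with the grip fin) from its mat, tilt it to match the face and press it flush and centred on the face, its long side running up the slope, until the sprung face is about half way down its travel. Finish while still holding it there in the gripper, with the face set at the tilt it had and the other things on the table left alone.

Things in the scene. Friction and masses are not known exactly. Their poses are not given: they have to be found in the camera images.
- reader: The reader: grey base plate 220 x 130 x 14 mm fixed to the table, standing anywhere and turned a little. Origin on the table surface, under the middle of the reading face; its x points away from the robot towards the steel post (16 mm thick, 105 mm behind the origin), z up. Aluminium cheeks 8 mm thick stand at y = +-49 mm up to 88 mm high and carry a tilting head on a stiff pivot along y, 70 mm above the table.
- face (a point): Middle of the flat top surface of the reading face, an aluminium plate 84 (x) x 64 (y) x 8 mm. Its z is the outward normal, its x runs up the slope, away from the robot. The face is tilted by 9 to 22 degrees towards the robot's side about the reader's y (different each time).  The surface lies 31 mm from the pivot along the normal when not pressed; it has no rim or ledge.
- platen (a joint): How far the reading face is pressed in along its normal, m: 0 out, 0.010 on its stop. It springs back: 2 N to start it moving, then 1 N more for each mm (about 7 N half way). The face is guided and sinks without tilting, so a slide firmly held at a wrong tilt does not settle flat: it bears on its upper or lower edge and twists the wrist.
- head_edge (a point): Middle of the upper edge of the black plastic head (92 x 72 x 14 mm) below the face. The head's tilt is set by a stiff clamp (slips above about 5 N m) and must stay as it is.
- probe_arm (a joint): Angle of the electrode arm about the vertical post, rad: near 0 (within 0.35) at the start, over the face; positive is counter-clockwise from above. It turns freely 1.75 to both sides against light friction (about 1 N at the cap) and stays where it is left.
- probe_hinge (a point): On the hinge axis of the electrode arm (the post's axis), at the arm's mid height, 222 mm above the table. The arm is a steel bar 16 mm wide and 12 mm high; the top of the hinge hub is 236 mm above the table.
- probe_cap (a point): Centre of the top of the electrode's black round cap, 105 mm from the hinge axis, 270 mm above the table. The cap is an upright cylinder 18 mm thick standing 38 mm up from a collar 24 mm thick (collar top 232 mm above the table); it can be pinched from above or pushed. The electrode, 13 mm thick, hangs below the arm's end down to 136 mm above the table.
- slide: The sample slide: white plastic plate 70 (x) x 44 (y) x 6 mm with an upright fin in the middle of its top, 34 long (x), 12 thick (y), rising 32 mm above the plate (top 38 mm above the underside). About 0.1 kg. Origin: centre of the underside; z up out of the fin. It lies flat on the mat; both ends are alike.
- mat: Black rubber mat 130 x 170 x 4 mm, fixed, left or right of the reader; the slide and the spare glass lie on it. Origin: centre of its underside.
- spare: Bystander: plain glass slide 76 x 26 x 5 mm, no fin, on the mat beside the sample slide. Origin: centre of the underside.
- stirrer: Bystander: white magnetic stirrer, 140 x 130 mm, 57 mm high, fixed, on the other side of the reader from the mat. Origin: centre of its underside.
- beaker: Bystander: glass beaker 72 mm wide, 75 mm high, standing on the stirrer.
- acid_bottle: Bystander: amber bottle 68 mm thick, 140 mm high, at the back left.
- sample_bottle: Bystander: clear bottle with a screw cap, 80 mm thick, 160 mm high, at the back right.
- small_jar: Bystander: small jar 44 mm thick, 55 mm high, at the front left.
- vial: Bystander: small vial 28 mm thick, 45 mm high, at the front right.
Not all that is in view belongs to the job. Of the things like the slide, leave any that is green; of the rest the larger one is meant.

How it is judged:
By the outcome, as a careful person would: the job done as asked, in the order asked, and still so for the second after the job is handed in, while the arm keeps its last pose, push and grip.
It also fails if it takes over 67 s, if anything falls off the work surface, if the arm or the gripper's body presses on something with over 40 N, if the wrist force passes 120 N, or if a joint passes its speed limit or range.

### The arm

A 6-joint arm with a two-finger parallel gripper is mounted at the origin on the work surface. World frame = base frame: x ahead of the robot, y to its left, z up, the work surface at z = 0. Lengths are in mm, angles in degrees, forces in N, time in s.
With the tool pointing down it reaches from about 325 to 925 mm from the base axis. Payload 3.1 kg.
Tool frame: the origin (TCP) lies on the centre line of the jaws, within the pads' length; the fingertips stand 11 mm ahead of it and the grasp point (between the pads) lies 8 mm behind it; z points along the fingers, y is the line along which they close (so a half turn about z gives the same grasp; the last joint's range is limited). The gripper opens to 85 mm and grips with 20 to 120 N. Pads are 22 mm wide; open, the fingers measure 114 mm over their backs; the gripper's body (76 mm by 85 mm) begins 54 mm behind the grasp point. The pads swing forward as they close: fully open they stand 13 mm farther back than shut.
Start: joints at [-81.371, 12.427, 92.441, -0, 75.132, -6.429], TCP at [162.387, -603.548, 242.3] pointing down, gripper open.
Joint ranges: [-157.48, 157.48], [-44.54, 120.13], [17.64, 146.25], [-64.5, 244.5], [7.68, 150.69], [-147.95, 147.95]. Speed limits (degrees/s): [159.86, 159.86, 180, 180, 180, 180].

### API

Orientations are given as [roll, pitch, yaw] about the fixed x, y, z axes, in that order (R = Rz(yaw) Ry(pitch) Rx(roll)).
In Python, from station import ctrl gives the robot as it stands. The module is installed in compiled form; this text tells all that it offers.
- The arm moves only by the tool play_rows, never from a script. Its arguments are lists of equal length, an entry for each row: "rotation": the turn, a rotation vector about the tool's x, y, z scaled (see below), a list of three; "dp": the shift along the tool's x, y, z scaled (see below), a list of three; "grip": the opening, from 0 (shut) to 1 (fully open). In form: {"rotation": [[rx, ry, rz], ...], "dp": [[dx, dy, dz], ...], "grip": [grip, ...]}. A call has exactly 10 rows; each row shifts and turns the commanded pose from where the row before left it, along the tool's axes as they then stand; what a row does not reach is not made up. The controller multiplies each number of a shift by 0.04 m and each number of a turn by 5 degrees. A row lasts 1/8 s, in which the tool goes at most 62.5 mm and 10.7 degrees, less where a joint would pass 70% of its speed; a pose out of reach is approached as far as the arm can. A call with a number of a shift or a turn outside -1 to 1 is refused whole. A call with a gripper value outside its range is refused whole. The fingers move at their own pace and stop on an object; "force" is the grip in N (left out, the last holds). Time passes only in rows, so rows that do not move let the fingers close, or fill a call up. It gives the time, the measured TCP pose, the force, the opening and the grip force at its end, in the units of the state.
- ctrl.state(): the state, without advancing time (a new reading comes with each control period).
- ctrl.capture(name): name is "scene" or "top" or "wrist"; returns the picture (400x640x3 uint8, red, green, blue); there is no depth.
- ctrl.camera_params(name): a dict with "fovy" (degrees; the focal length in pixels is half the picture's height over the tangent of half this angle, whatever the lens; pixels are square), "cx", "cy" (the principal point, pixels), "dist" ([k1, k2, p1, p2, k3] as OpenCV has them; the pictures are not rectified), "extrinsics" (4x4, takes a point from camera to world coordinates). Camera axes: x right, y down, z forward; pixel columns grow to the right and rows downward; lengths in mm; the calibration is good to about 2 mm. A picture is of the moment at which its call begins: read the wrist's pose just before it. camera_params takes no time and is no camera call; for the wrist camera it gives the pose at the moment of the call.
- ctrl.finish_job(): hands the job in; it is judged then, once.
Trained networks look in the newest picture that a camera, given by its name, has taken for a name from the list of things; names that differ only in an ending like _2 or _b are one class to them, and where a whole thing is asked for, a point or a joint stands for the part that bears it (a point fixed in the world has none). Each returns a list of dicts, best first, with "score" (0 to 1); they miss things now and then, are a little off and sometimes report something else, mostly with a low value. They report only what shows in the picture. A call takes as long as a camera call. They do not tell look-alikes from the thing itself.
- ctrl.find_in(camera, label): "uv" ([column, row] in pixels, amid what is visible of it).
The state is a dict: "t": time; "q": joint angles; "qvel": joint speeds; "effort": joint torques, N m; "position": TCP position; "orientation": TCP orientation; "force": force on the tool from outside, world axes, zero at the start; "wrist_torque": the same for the moment, N m; "width": finger opening in mm; "finger_force": force on a finger pad.
Only numpy, scipy, OpenCV 4.12 (cv2) and the standard library are available. Lean on these libraries where they do the work, as an engineer would, in place of code of your own. Each camera call takes 0.05 s, during which the arm holds its last target. There are 200 camera calls.

## Working session

There is one attempt and no reset: what is moved stays moved. The work goes in short steps, Python scripts to look and compute and a tool call to move; the robot and the scene stay as the last step left them, time stands still between calls to the robot, and variables do not carry over. Pictures are saved under pics/ and viewed, at most 10 in all, crops included, and the job is handed in when it is done.

Besides the shell and the picture viewer there is one more tool, called as name(argument=value, ...) on one line, values as JSON. play_rows: Moves the arm, as the interface text tells. Shifts and turns lie within -1 to 1; 1 stands for 0.04 m of shift or 5 degrees of turn. Its arguments: {"type":"object","properties":{"rotation":{"type":"array","items":{"type":"array","items":{"type":"number"}}},"dp":{"type":"array","items":{"type":"array","items":{"type":"number"}}},"grip":{"type":"array","items":{"type":"number"}},"force":{"type":"number"}},"required":["rotation","dp","grip"]}

```bash
mkdir -p pics; cat > h.py <<'E'
import numpy as np, cv2
from station import ctrl
from scipy.spatial.transform import Rotation as R
def cam(n):
    p=ctrl.camera_params(n); f=200/np.tan(np.radians(p['fovy']/2))
    return np.array([[f,0,p['cx']],[0,f,p['cy']],[0,0,1.]]),np.array(p['dist'],float),np.array(p['extrinsics'],float)
def proj(n,P,c=None):
    K,d,E=c or cam(n); P=np.atleast_2d(P).astype(float); Q=(P-E[:3,3])@E[:3,:3]
    return cv2.projectPoints(Q.reshape(-1,1,3),np.zeros(3),np.zeros(3),K,d)[0][:,0]
def atz(n,uv,z,c=None):
    K,d,E=c or cam(n); x=cv2.undistortPoints(np.array(uv,float).reshape(-1,1,2),K,d)[:,0]
    r=np.c_[x,np.ones(len(x))]@E[:3,:3].T
    return E[:3,3]+r*((z-E[2,3])/r[:,2])[:,None]
def snap(n,name=None):
    im=ctrl.capture(n)
    if name: cv2.imwrite('pics/'+name,im[:,:,::-1])
    return im
E
python3 - <<'E'
from h import *
a=snap('scene','s0.png');b=snap('top','t0.png')
for n in ('scene','top'):
    print(n,cam(n)[2].round(2).tolist(),cam(n)[0][0,0])
    for l in ['reader','face','head_edge','probe_hinge','probe_cap','slide','mat','spare','stirrer']:
        print(l,[(np.round(r['uv']).tolist(),round(r['score'],2)) for r in ctrl.find_in(n,l)[:4]])
print(ctrl.state())
E
```

```text
scene [[0.49, 0.74, -0.46, 1011.23], [0.87, -0.42, 0.25, -263.74], [-0.01, -0.53, -0.85, 1025.01], [0.0, 0.0, 0.0, 1.0]] 444.8558432110003
reader [([340.0, 241.0], 0.58)]
face [([333.0, 212.0], 0.59), ([220.0, 257.0], 0.35)]
head_edge [([332.0, 218.0], 0.9), ([244.0, 204.0], 0.61), ([351.0, 206.0], 0.36)]
probe_hinge [([348.0, 207.0], 0.73), ([189.0, 276.0], 0.42)]
probe_cap [([349.0, 207.0], 0.8)]
slide [([223.0, 257.0], 0.93), ([165.0, 224.0], 0.73), ([412.0, 132.0], 0.71), ([204.0, 215.0], 0.49)]
mat [([208.0, 274.0], 0.62), ([407.0, 164.0], 0.23)]
spare [([191.0, 277.0], 0.61), ([350.0, 208.0], 0.21)]
stirrer [([407.0, 162.0], 0.66), ([339.0, 242.0], 0.22)]
top [[0.03, -0.98, 0.18, 327.34], [-1.0, -0.02, 0.02, -16.6], [-0.02, -0.18, -0.98, 1353.08], [0.0, 0.0, 0.0, 1.0]] 501.1452473885355
reader [([308.0, 192.0], 0.61), ([367.0, 277.0], 0.42)]
face [([302.0, 202.0], 0.56)]
head_edge [([424.0, 238.0], 0.67), ([302.0, 206.0], 0.57)]
probe_hinge [([306.0, 160.0], 0.78)]
probe_cap [([305.0, 162.0], 0.96)]
slide [([411.0, 239.0], 0.69), ([448.0, 297.0], 0.67), ([410.0, 288.0], 0.61), ([440.0, 236.0], 0.28)]
mat [([427.0, 234.0], 0.58), ([303.0, 204.0], 0.3)]
spare [([444.0, 237.0], 0.86)]
stirrer [([201.0, 245.0], 0.97)]
{'t': 1.0, 'q': array([-8.13711657e+01,  1.24257579e+01,  9.24412138e+01, -1.08001528e-03,
        7.51316302e+01, -6.42777220e+00]), 'qvel': array([-0.11558908,  0.18205861,  0.03177302,  0.0219962 ,  0.01291029,
        0.018141  ]), 'effort': array([ 4.48394958e-04, -3.96899343e+01, -3.04261279e+01, -1.55898119e-04,
        7.72817202e-04, -6.99869730e-06]), 'position': array([ 162.38493151, -603.54917143,  242.31678992]), 'orientation': array([1.79998728e+02, 1.19381111e-03, 1.50568836e+01]), 'force': array([-0.60686841,  0.26465477,  0.62547304]), 'wrist_torque': array([-0.00952798, -0.01632383, -0.0091995 ]), 'finger_force': 0.0, 'width': 85.41320511725053}
```

View pics/s0.png

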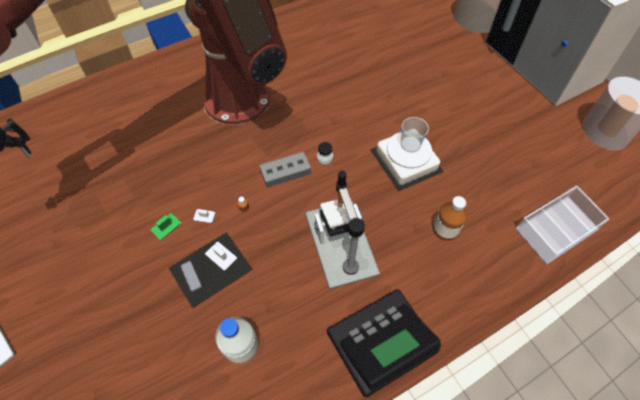

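View pics/t0.png

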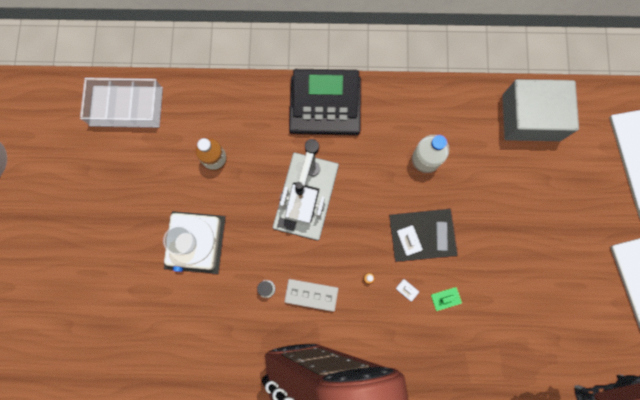

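The top view shows the reader at (305,200) with the electrode arm over its face. The finned white slide is on the mat at (410,239) and the spare at (442,236). The decoys lie off the mat: a small white one at (407,290) and a green one at (447,298).

```bash
python3 - <<'E'
from h import *
np.set_printoptions(suppress=True,precision=1)
# top-view rough
print('slide',atz('top',[[410,240]],10),'spare',atz('top',[[442,236]],9))
print('base corners',atz('top',[[294,154],[338,160],[318,238],[274,231]],14))
print('cap',atz('top',[[299,188]],270),'hub',atz('top',[[311,146]],236))
print('cap sc',atz('scene',[[342,175]],270),'hub sc',atz('scene',[[356,228]],236))
print('mat',atz('top',[[390,214],[453,210],[457,258],[394,262]],4))
K,d,E=cam('wrist'); s=ctrl.state(); T=np.eye(4);T[:3,:3]=R.from_euler('xyz',s['orientation'],degrees=True).as_matrix();T[:3,3]=s['position']
print('wristcam in tool',np.linalg.inv(T)@E,K,d)
for n,(u0,v0,u1,v1) in {'top':(255,130,475,270),}.items():
    im=cv2.imread('pics/t0.png')[v0:v1,u0:u1]; cv2.imwrite('pics/t0c.png',cv2.resize(im,None,fx=3.6,fy=3.6,interpolation=cv2.INTER_CUBIC))
E
```

```text
slide [[ 484.9 -255.6   10. ]] spare [[ 497.8 -341.4    9. ]]
base corners [[716.   63.   14. ]
 [701.4 -59.1  14. ]
 [483.8  -9.   14. ]
 [499.9 110.   14. ]]
cap [[564.   34.2 270. ]] hub [[671.6  11.  236. ]]
cap sc [[574.6  33.4 270. ]] hub sc [[679.8   4.7 236. ]]
mat [[ 555.3 -203.2    4. ]
 [ 570.3 -373.8    4. ]
 [ 440.3 -381.2    4. ]
 [ 425.5 -213.5    4. ]]
wristcam in tool [[  -0.    -1.    -0.3   72. ]
 [   1.     0.    -0.    -0.9]
 [   0.    -0.3    1.  -132.7]
 [   0.     0.     0.     1. ]] [[356.8   0.  323.3]
 [  0.  356.8 196. ]
 [  0.    0.    1. ]] [-0.  0.  0.  0.  0.]
```

View pics/t0c.png

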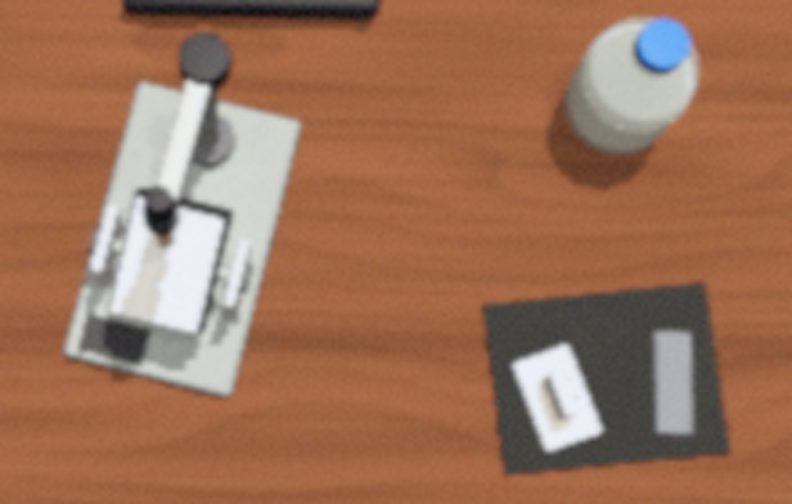

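The crop shows the base plate turned about -12.6°, the cap at about (569,34) and the hub at (675,8). The slide's long axis is at about +23°. I'll move towards the cap's right side with the fingers shut.

play_rows(rotation=[[0, 0, 0.5], [0, 0, 0.5], [0, 0, 0.5], [0, 0, 0.5], [0, 0, 0.5], [0, 0, 0.5], [0, 0, 0.5], [0, 0, 0.5], [0, 0, 0.5], [0, 0, 0.5]], dp=[[0.9, -0.9, 0], [0.95, -0.85, 0], [0.95, -0.8, 0], [0.95, -0.75, 0], [0.95, -0.7, 0], [0.95, -0.7, 0], [0.95, -0.7, 0], [0.95, -0.7, 0], [0.9, -0.7, 0], [0.8, -0.7, 0]], grip=[0, 0, 0, 0, 0, 0, 0, 0, 0, 0], force=60)

```text
t: 2.25
position: [507.3, -280.4, 242.6]
orientation: [180.0, -0.0, -10.0]
force: [0.0, 0.7, 0.3]
width: -0.1
finger_force: 0.0
```

```bash
python3 - <<'E'
from h import *
s=ctrl.state(); print(s['t'],s['position'],s['orientation'],s['q'],s['width'])
E
```

```text
2.25 [ 507.26315736 -280.3700137   242.55166196] [ 1.79980060e+02 -3.25935092e-02 -9.99838666e+00] [-3.58648677e+01  6.91030794e+00  9.87372428e+01 -3.86651676e-03
  7.43144219e+01  6.41345688e+01] -0.06431566631705116
```

play_rows(rotation=[[0, 0, 0.1], [0, 0, 0.1], [0, 0, 0.1], [0, 0, 0.1], [0, 0, 0.1], [0, 0, 0], [0, 0, 0], [0, 0, 0], [0, 0, 0], [0, 0, 0]], dp=[[0, -0.9, -0.1], [0, -0.9, -0.1], [0, -0.9, 0], [0, -0.9, 0], [0, -0.9, 0], [0, -0.9, 0], [0, -0.9, 0], [0, 0, 0], [0, 0, 0], [0, 0, 0]], grip=[0, 0, 0, 0, 0, 0, 0, 0, 0, 0])

```text
t: 3.5
position: [555.4, -35.3, 250.3]
orientation: [180.0, 0.0, -12.5]
force: [-0.9, 0.3, -0.8]
width: 0.1
finger_force: 0.0
```

```bash
python3 - <<'E'
from h import *
np.set_printoptions(suppress=True,precision=1)
snap('wrist','w1.png');c=cam('wrist'); s=ctrl.state(); print(s['t'],s['position'],s['orientation'])
for l,z in [('probe_cap',270),('probe_hinge',236)]:
    for n in ('wrist','top'):
        if n=='top' and l=='probe_cap': snap('top','t1.png')
        for r in ctrl.find_in(n,l)[:2]: print(l,n,r['uv'],r['score'],atz(n,[r['uv']],z,c if n=='wrist' else None))
E
```

```text
3.55 [555.5 -35.3 250.3] [180.   -0.  -12.5]
probe_cap wrist [162.9, 151.1] 0.77 [[618.3   3.8 270. ]]
probe_cap wrist [216.6, 350.0] 0.67 [[541.5  10.  270. ]]
probe_hinge wrist [161.4, 150.1] 0.66 [[616.6  20.5 236. ]]
probe_hinge top [443.6, 235.6] 0.29 [[ 470.  -290.1  236. ]]
```

View pics/w1.png

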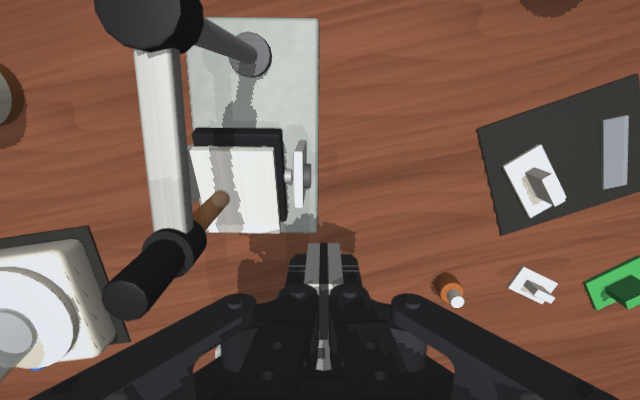

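The wrist view shows the cap top at (127,300), the hub at about (150,12), the base plate corners at (319,18) and (317,233), and the face at about (235,190). The slide on the mat is at (535,182).

```bash
python3 - <<'E'
from h import *
np.set_printoptions(suppress=True,precision=1)
print('cap',atz('wrist',[[127,300]],270),'hub',atz('wrist',[[149,8]],236))
b=atz('wrist',[[319,18],[317,233],[188,20]],14);print('base',b, np.degrees(np.arctan2(*(b[0]-b[1])[1::-1])))
print('post foot',atz('wrist',[[251,55]],16))
print('slide',atz('wrist',[[503,165],[538,144],[566,200],[531,218]],10))
E
```

```text
cap [[569.4  36.  270. ]] hub [[668.5   7.5 236. ]]
base [[689.8 -59.9  14. ]
 [477.4  -9.8  14. ]
 [715.3  61.4  14. ]] -13.269330848887188
post foot [[671.9  11.2  16. ]]
slide [[ 508.9 -220.7   10. ]
 [ 523.6 -258.7   10. ]
 [ 454.2 -286.3   10. ]
 [ 441.4 -247.    10. ]]
```

play_rows(rotation=[[0, 0, 0], [0, 0, 0], [0, 0, 0], [0, 0, 0], [0, 0, 0], [0, 0, 0], [0, 0, 0], [0, 0, 0], [0, 0, 0], [0, 0, 0]], dp=[[0.02, -0.5, 0], [0.01, -0.5, 0], [-0.06, -0.31, 0], [-0.02, -0.37, 0], [0.03, -0.37, 0], [0.08, -0.36, 0], [0.13, -0.34, 0], [0.175, -0.32, 0], [0.22, -0.295, 0], [0.26, -0.26, 0]], grip=[0, 0, 0, 0, 0, 0, 0, 0, 0, 0])

```text
t: 5.05
position: [620.5, 100.4, 250.0]
orientation: [180.0, 0.0, -12.4]
force: [-1.0, -1.8, 0.4]
width: -0.1
finger_force: 1.1
```

play_rows(rotation=[[0, 0, 0], [0, 0, 0], [0, 0, 0], [0, 0, 0], [0, 0, 0], [0, 0, 0], [0, 0, 0], [0, 0, 0], [0, 0, 0], [0, 0, 0]], dp=[[0.29, -0.22, 0], [0.28, -0.16, 0], [0.25, -0.11, 0], [0.22, -0.07, 0], [0.13, -0.03, 0], [0, 0, 0], [-0.5, 0.1, 0], [-0.9, 0.3, -0.5], [-0.9, 0.9, -0.5], [-0.9, 0.9, 0]], grip=[0, 0, 0, 0, 0, 0, 0, 0, 0, 0])

```text
t: 6.3
position: [527.0, 54.3, 293.3]
orientation: [-179.9, -0.4, -12.4]
force: [0.2, 0.1, 0.3]
width: -0.2
finger_force: 0.0
```

```bash
python3 - <<'E'
from h import *
np.set_printoptions(suppress=True,precision=1)
a=snap('wrist','w2.png');b=snap('top','t2.png'); s=ctrl.state(); print(s['t'],s['position'],s['orientation'])
cv2.imwrite('pics/c2.png',np.vstack([a,b[100:300]])[:,:,::-1])
for n in ('top','wrist'): print([(r['uv'],r['score']) for r in ctrl.find_in(n,'probe_cap')])
E
```

```text
6.4 [522.8  53.2 290.1] [179.9   0.1 -12.5]
[([288.2, 140.4], 0.61)]
[]
```

View pics/c2.png

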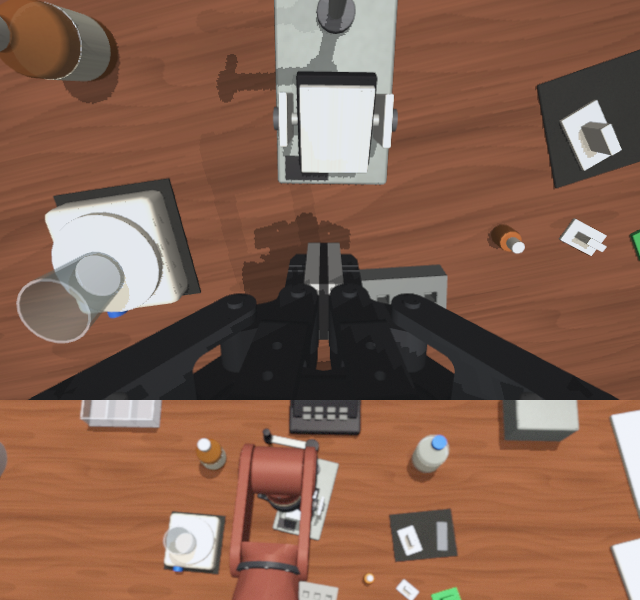

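The electrode arm is now swung out to the left and the face is clear, with corners at about (299,85), (376,87), (367,174) and (302,172). I'll take an oblique side view to measure the tilt.

play_rows(rotation=[[0, 0, 0], [0, 0, 0], [0, 0, 0], [0, 0, 0], [1, 0, 0], [1, 0, 0], [1, 0, 0], [1, 0, 0], [1, 0, 0], [1, 0, 0]], dp=[[0.3, 0.85, 0.25], [0.3, 0.85, 0.25], [0.3, 0.85, 0.25], [0.3, 0.85, 0.25], [0, 0, 0], [0, 0, 0], [0, 0, 0], [0, 0, 0], [0, 0, 0], [0, 0, 0]], grip=[0, 0, 0, 0, 0, 0, 0, 0, 0, 0])

```text
t: 7.75
position: [546.1, -89.0, 250.8]
orientation: [-149.9, -0.1, -12.4]
force: [0.5, -0.0, 0.4]
width: 0.3
finger_force: 0.0
```

```bash
python3 - <<'E'
from h import *
import pickle
np.set_printoptions(suppress=True,precision=1)
import time
a=snap('wrist'); # settle
a=snap('wrist','w3.png'); s=ctrl.state(); print(s['t'],s['position'],s['orientation'],s['q'],s['qvel'])
pickle.dump(cam('wrist'),open('w3.pkl','wb'))
cv2.imwrite('pics/w3b.png',cv2.resize(a[:,:,::-1],(800,500),interpolation=cv2.INTER_CUBIC))
E
```

```text
7.85 [545.1 -90.  249.2] [-150.     0.1  -12.6] [-31.6   6.8 102.5  28.5  82.4  64.2] [ 1.6 -1.3  0.1 -1.5 -0.4  1.7]
```

View pics/w3b.png

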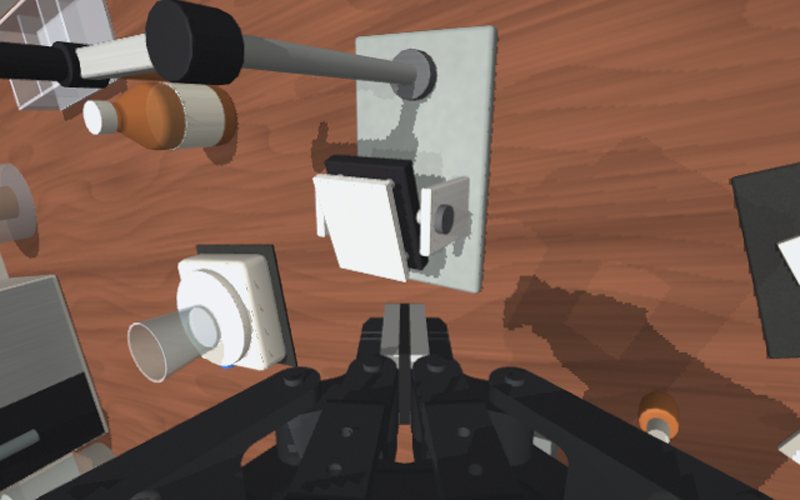

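The side view shows the face quad at about (314,178), (395,183), (407,281) and (342,268) in the 1.25x picture, with a clear tilt. I'll fit the reader pose and tilt.

```bash
cat >> h.py <<'E'
def refine(im,q,w=5):
    g=cv2.GaussianBlur(im,(0,0),.7).astype(float).mean(2); q=np.array(q,float); L=[]
    for i in range(len(q)):
        a,b=q[i],q[(i+1)%len(q)]; t=(b-a)/np.linalg.norm(b-a); n=np.array([-t[1],t[0]]); pts=[]
        off=np.arange(-w,w+.01,.25)
        for s in np.linspace(.12,.88,40):
            p=a+s*(b-a); xy=p+off[:,None]*n
            v=cv2.remap(g.astype(np.float32),xy[:,0].astype(np.float32)[None],xy[:,1].astype(np.float32)[None],cv2.INTER_LINEAR)[0]
            pts.append(p+off[np.argmax(np.abs(np.gradient(v)))]*n)
        pts=np.array(pts,np.float32); L.append(cv2.fitLine(pts,cv2.DIST_HUBER,0,.01,.01).ravel())
    out=[]
    for i in range(len(q)):
        a,b=L[i-1],L[i]; A=np.c_[a[:2],-b[:2]]; k=np.linalg.solve(A,b[2:]-a[2:]); out.append(a[2:]+k[0]*a[:2])
    return np.array(out)
def facepts(x,y,yaw,tilt,d=31,pts=((42,32,0),(42,-32,0),(-42,-32,0),(-42,32,0))):
    Rw=R.from_euler('z',yaw)*R.from_euler('y',-tilt)   # x up the slope
    return Rw.apply(np.array(pts,float)+[0,0,d])+[x,y,70],Rw
E
python3 - <<'E'
from h import *
import pickle
from scipy.optimize import least_squares
np.set_printoptions(suppress=True,precision=2)
a=cv2.imread('pics/w3.png'); c3=pickle.load(open('w3.pkl','rb'))
q3=refine(a,np.array([[314,178],[395,183],[407,281],[342,268]])/1.25,4); print(q3)
b=cv2.imread('pics/w2.png'); q2=refine(b,[[299,86],[376,88],[367,174],[302,171]],4); print(q2)
T=np.eye(4);T[:3,:3]=R.from_euler('xyz',[-150,.1,-12.6],degrees=True).as_matrix();T[:3,3]=[545.1,-90,249.2]
X=np.linalg.inv(T)@c3[2]
def c2(o=(0,0,0)):
    T=np.eye(4);T[:3,:3]=R.from_euler('xyz',[179.9,.1,-12.5],degrees=True).as_matrix();T[:3,3]=np.array([522.8,53.2,290.1])+o
    return c3[0],c3[1],T@X
p0=[570,32,np.radians(-13),np.radians(15)]
f3=lambda p:(proj('',facepts(*p[:4])[0],c3)-q3).ravel()
r=least_squares(f3,p0); print('w3',r.x[:2],np.degrees(r.x[2:]),r.fun)
f2=lambda p:(proj('',facepts(*p[:4])[0],c2())-q2).ravel()
r=least_squares(f2,p0); print('w2',r.x[:2],np.degrees(r.x[2:]),r.fun)
f=lambda p:np.r_[f3(p),(proj('',facepts(*p[:4])[0],c2(p[4:7]))-q2).ravel(),np.array(p[4:7])/3]
r=least_squares(f,p0+[0,0,0]); print('both',r.x[:2],np.degrees(r.x[2:4]),r.x[4:],r.fun)
# slide location from w1-like: arm/cap check in top
print('cap now',atz('top',[[267,136]],270),'hub',atz('top',[[312,144]],236))
E
```

```text
[[245.59 137.38]
 [314.36 144.19]
 [322.71 225.11]
 [272.45 213.92]]
[[299.16  84.19]
 [375.19  84.96]
 [366.39 172.55]
 [300.98 172.44]]
w3 [569.31  33.18] [-13.13  16.97] [ 5.58  1.04 -4.27 -0.03  1.24 -0.46 -1.67 -0.97]
w2 [563.53  33.73] [-13.28  16.73] [-0.63 -0.14  0.21  0.25  0.84  0.36 -0.36 -0.43]
both [569.14  33.21] [-13.21  16.9 ] [ 5.46 -0.5   0.47] [ 5.65  1.12 -4.19  0.16  1.16 -0.26 -1.75 -0.86 -0.65 -0.13  0.09  0.16
  0.83  0.06 -0.26 -0.64  1.82 -0.17  0.16]
cap now [[682.58 110.14 270.  ]] hub [[676.47   8.78 236.  ]]
```

```bash
cat > fit.py <<'E'
from h import *
import pickle
from scipy.optimize import least_squares
np.set_printoptions(suppress=True,precision=2)
a=cv2.imread('pics/w3.png'); c3=pickle.load(open('w3.pkl','rb'))
T=np.eye(4);T[:3,:3]=R.from_euler('xyz',[-150,.1,-12.6],degrees=True).as_matrix();T[:3,3]=[545.1,-90,249.2]
X=np.linalg.inv(T)@c3[2]
q2=np.array([[299.16,84.19],[375.19,84.96],[366.39,172.55],[300.98,172.44]])
p0=[570,32,np.radians(-13),np.radians(16)]
for w in (2,2.5,3):
    q3=refine(a,np.array([[314.5,178.5],[395,183.5],[407,281],[342,268.5]])/1.25,w)
    f3=lambda p:(proj('',facepts(*p[:4])[0],c3)-q3).ravel()
    def c2(o):
        T=np.eye(4);T[:3,:3]=R.from_euler('xyz',[179.9,.1,-12.5],degrees=True).as_matrix();T[:3,3]=np.array([522.8,53.2,290.1])+o
        return c3[0],c3[1],T@X
    f=lambda p:np.r_[f3(p),(proj('',facepts(*p[:4])[0],c2(p[4:7]))-q2).ravel(),np.array(p[4:7])/3]
    for g,p in((f3,p0),(f,p0+[0,0,0])):
        r=least_squares(g,p,loss='soft_l1'); print(w,r.x[:2],np.degrees(r.x[2:4]),r.x[4:],r.fun[:16])
    print(q3.ravel())
E
python3 fit.py
python3 - <<'E'
import cv2
a=cv2.imread('pics/w3.png')[105:245,230:370]; b=cv2.imread('pics/w2.png')[60:200,260:400]
import numpy as np
cv2.imwrite('pics/z.png',cv2.resize(np.hstack([a,b]),(800,400),interpolation=cv2.INTER_CUBIC))
E
```

```text
2 [568.04  31.27] [-11.97  17.46] [] [ 2.16 -1.   -1.02  0.68 -1.29 -0.99  2.3   1.2 ]
2 [567.85  31.77] [-12.98  17.11] [ 4.1  -1.87  0.25] [ 2.34 -1.59 -0.79  1.38 -2.64 -0.4   1.1   0.74 -0.77  0.12  0.07  0.1
  1.09 -0.07 -0.01 -0.51]
[250.2  141.57 312.49 144.31 328.31 226.42 271.19 213.61]
2.5 [568.2   31.48] [-12.35  16.9 ] [] [ 4.38 -0.52 -1.09  0.46 -0.78 -0.72  0.91  0.65]
2.5 [568.08  31.5 ] [-12.96  16.95] [ 4.42 -2.14  0.37] [ 4.64 -0.69 -0.75  1.09 -1.24 -0.37  0.53  0.37 -0.75  0.1   0.04  0.05
  1.12 -0.03  0.02 -0.46]
[248.11 140.24 312.71 144.1  327.04 226.14 271.84 213.75]
3 [568.57  32.89] [-12.6   16.52] [] [ 4.08 -0.39 -4.    0.36  0.99 -0.18 -0.75  0.16]
3 [568.45  32.67] [-13.06  16.53] [ 5.02 -1.02  0.73] [ 4.48 -0.55 -3.5   0.8   0.85  0.1  -0.87 -0.04 -0.64 -0.04  0.01  0.04
  1.03  0.13 -0.06 -0.41]
[247.43 139.48 314.41 143.82 323.58 225.36 272.01 213.79]
```

View pics/z.png

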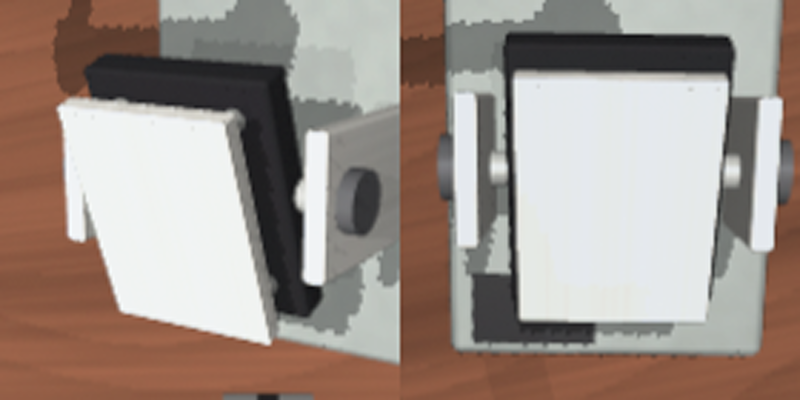

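The zoom shows a thin end strip along the upper edge that biased the automatic edge fit. I'll read the true top-surface corners by hand and refit.

```bash
cat > fit2.py <<'E'
exec(open('fit.py').read().split('for w in')[0])
q3=np.array([[252.4,143.2],[310.2,148.4],[324.5,225.8],[272.4,213.9]])
q2=np.array([[299.9,88],[374.5,88],[367.5,172],[301.7,172.4]])
def c2(o):
    T=np.eye(4);T[:3,:3]=R.from_euler('xyz',[179.9,.1,-12.5],degrees=True).as_matrix();T[:3,3]=np.array([522.8,53.2,290.1])+o
    return c3[0],c3[1],T@X
f3=lambda p:(proj('',facepts(*p[:4])[0],c3)-q3).ravel()
f2=lambda p:(proj('',facepts(*p[:4])[0],c2(np.r_[p[4:],[0]*(7-len(p))]))-q2).ravel()
f=lambda p:np.r_[f3(p),f2(p),np.array(p[4:7])/3]
for g,p in((f3,p0),(f2,p0),(f,p0+[0,0,0])):
    r=least_squares(g,p); print(r.x[:2],np.degrees(r.x[2:4]),r.x[4:],r.fun[:16],np.degrees(np.sqrt(np.diag(np.linalg.inv(r.jac.T@r.jac))[:4])))
E
python3 fit2.py
```

```text
[567.65  32.78] [-13.63  19.41] [] [-1.14 -1.18  0.13  0.4   0.82  0.65 -0.05  0.27] [36.43 34.19  0.64  0.91]
[563.92  33.27] [-12.63  20.94] [] [-1.46 -0.17  1.18  0.09  0.22  0.38  0.12 -0.18] [41.68 26.69  0.51  1.23]
[567.51  32.88] [-13.07  19.35] [ 4.51 -0.46  2.89] [-1.39 -0.76 -0.22  0.12  1.17  0.59  0.25  0.77 -0.76 -0.82  0.97  0.04
 -0.25  0.79 -0.05 -0.26] [33.53 33.07  0.39  0.75]
```

The tilt is still uncertain (17–20°). A more sideways view will settle it, and there is time for it.

play_rows(rotation=[[0, 0, 0], [0, 0, 0], [0, 0, 0], [1, 0, 0], [1, 0, 0], [1, 0, 0], [1, 0, 0], [1, 0, 0], [1, 0, 0], [0, 0, 0]], dp=[[0.1, 0.3, 0.6], [0.1, 0.3, 0.6], [0, 0.3, 0.5], [0, 0, 0], [0, 0, 0], [0, 0, 0], [0, 0, 0], [0, 0, 0], [0, 0, 0], [0, 0, 0]], grip=[0, 0, 0, 0, 0, 0, 0, 0, 0, 0])

```text
t: 9.1
position: [552.9, -87.7, 171.8]
orientation: [-120.1, 0.2, -12.4]
force: [-0.1, 0.2, -0.6]
width: -0.2
finger_force: 0.0
```

```bash
python3 - <<'E'
from h import *
import pickle
np.set_printoptions(suppress=True,precision=1)
a=snap('wrist');a=snap('wrist')
pickle.dump(cam('wrist'),open('w4.pkl','wb'));a=snap('wrist','w4.png'); s=ctrl.state(); print(s['t'],s['position'],s['orientation'],s['q'],s['force'])
p=proj('',facepts(567.5,33,np.radians(-13.1),np.radians(18.5))[0],pickle.load(open('w4.pkl','rb')));print(p)
x0,y0=np.clip((p.mean(0)-[100,75]).astype(int),0,[440,250]);print(x0,y0)
cv2.imwrite('pics/w4c.png',cv2.resize(a[y0:y0+150,x0:x0+200,::-1],(800,600),interpolation=cv2.INTER_CUBIC))
E
```

```text
9.25 [553.4 -87.4 173.8] [-120.1   -0.1  -12.4] [-40.6  24.7 102.5  49.7  91.2  44.5] [ 0.9  0.6 -0.1]
[[296.  156.4]
 [337.  172. ]
 [364.  267. ]
 [323.2 238. ]]
230 133
```

View pics/w4c.png

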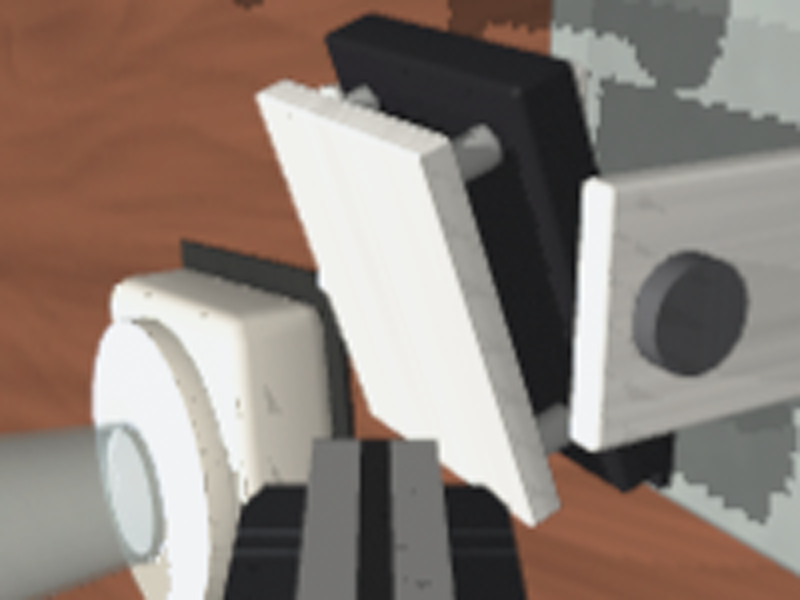

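Face corners in the 4x crop (origin (230,133)): TL (258,96), TR (421,155), BR (535,526) and BL (372,415). The plate-bottom corners are at (448,143) and (558,508).

```bash
cat > fit3.py <<'E'
exec(open('fit2.py').read().split('for g,p')[0])
q3-=.325;q2-=.325
c4=pickle.load(open('w4.pkl','rb'))
q4=(np.array([[258,96],[421,155],[535,526],[372,415],[448,143],[558,508],[285,80]])+.5)/4-.5+[230,133]
P4=((42,32,0),(42,-32,0),(-42,-32,0),(-42,32,0),(42,-32,-8),(-42,-32,-8),(42,32,-8))
f4=lambda p:(proj('',facepts(*p[:4],pts=P4)[0]+np.r_[p[4:7],[0]*(7-len(p))],c4)-q4).ravel()
r=least_squares(f4,p0);print(r.x[:2],np.degrees(r.x[2:4]),r.fun)
r=least_squares(lambda p:np.r_[f4(p),p[6]/2,p[4:6]],p0+[0,0,0]);print('dz',r.x[:2],np.degrees(r.x[2:4]),r.x[4:],r.fun)
f=lambda p:np.r_[f4(p[:4]),f3(p)]
r=least_squares(f,p0);print(r.x[:2],np.degrees(r.x[2:4]),r.fun)
E
python3 fit3.py
```

```text
[568.66  36.3 ] [-13.29  19.96] [-0.68 -0.13 -1.39  0.91 -0.85  0.67 -0.23 -0.09  1.07 -1.09  1.12 -0.09
  0.54 -0.12]
dz [568.48  37.35] [-13.2   19.87] [-0.    0.   -0.66] [-0.45  0.06 -1.32  0.92 -0.94  0.4  -0.17 -0.11  1.09 -1.05  1.   -0.32
  0.74  0.1  -0.33 -0.    0.  ]
[568.62  34.72] [-13.47  19.95] [ 0.16 -0.31 -0.13  1.09  0.19  1.15  0.51  0.02  2.38 -0.94  2.19  0.38
  1.42 -0.31 -2.84 -1.03 -1.95  0.31 -0.38 -0.01 -0.95 -0.11]
```

play_rows(rotation=[[-1, 0, 0], [-1, 0, 0], [-1, 0, 0], [-1, 0, 0], [-1, 0, 0], [-1, 0, 0], [-1, 0, 0], [-1, 0, 0], [-1, 0, 0], [-1, 0, 0]], dp=[[-0.2, 0.3, -0.46], [-0.2, 0.33, -0.44], [-0.2, 0.37, -0.41], [-0.2, 0.41, -0.37], [-0.2, 0.44, -0.33], [-0.2, 0.46, -0.3], [-0.2, 0.49, -0.25], [-0.2, 0.5, -0.2], [-0.2, 0.5, -0.17], [-0.2, 0.5, -0.12]], grip=[0, 0, 0, 0, 0, 0, 0, 0, 0, 0])

```text
t: 10.5
position: [428.3, -283.1, 165.9]
orientation: [-170.3, -0.2, -12.4]
force: [-0.2, 0.3, -0.9]
width: 0.2
finger_force: 0.0
```

play_rows(rotation=[[-1, 0, 0], [-1, 0, 0], [0, 0, -1], [0, 0, -1], [0, 0, -1], [0, 0, -1], [0, 0, -1], [0, 0, -1], [0, 0, -0.8], [0, 0, 0]], dp=[[0, 0, 0], [0, 0, 0], [0, 0, 0], [0, 0, 0], [0, 0, 0], [0, 0, 0], [0, 0, 0], [0, 0, 0], [0, 0, 0], [0, 0, 0]], grip=[0.6, 0.6, 0.6, 0.6, 0.6, 0.6, 0.6, 0.6, 0.6, 0.6])

```text
t: 11.75
position: [428.5, -282.3, 165.5]
orientation: [179.9, -0.1, 21.6]
force: [0.0, 0.3, 0.2]
width: 51.1
finger_force: 0.0
```

```bash
python3 - <<'E'
from h import *
import pickle
np.set_printoptions(suppress=True,precision=1)
c=cam('wrist');pickle.dump(c,open('w5.pkl','wb'));a=snap('wrist','w5.png'); s=ctrl.state(); print(s['t'],s['position'],s['orientation'],s['width'])
print([(r['uv'],r['score']) for r in ctrl.find_in('wrist','slide')])
p=proj('',[[482,-253,10]],c)[0];print(p)
x0,y0=np.clip((p-[100,75]).astype(int),0,[440,250]);print(x0,y0)
cv2.imwrite('pics/w5c.png',cv2.resize(a[y0:y0+150,x0:x0+200,::-1],(800,600),interpolation=cv2.INTER_CUBIC))
E
```

```text
11.8 [ 428.4 -282.3  165.3] [179.9  -0.1  21.5] 51.43487625137737
[([255.8, 235.4], 0.82), ([350.4, 301.7], 0.63), ([317.3, 102.7], 0.6)]
[314.6 105.1]
214 30
```

View pics/w5c.png

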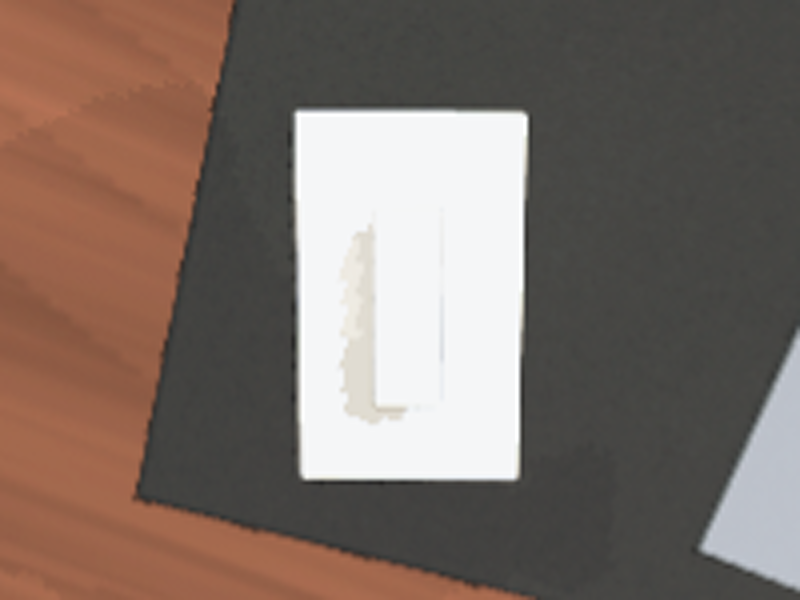

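The slide's plate corners in the 4x crop (origin (214,30)) are (295,110), (528,111), (519,480) and (301,480). It is well aligned with the tool.

```bash
python3 - <<'E'
from h import *
import pickle
np.set_printoptions(suppress=True,precision=1)
c=pickle.load(open('w5.pkl','rb'))
q=(np.array([[295,110],[528,111],[519,480],[301,480]])+.5)/4-.5+[214,30]
P=atz('',q,10,c);print(P,[np.linalg.norm(P[i]-P[i-1]) for i in range(4)])
d=P[0]+P[1]-P[2]-P[3];print('yaw',np.degrees(np.arctan2(d[1],d[0])),P.mean(0))
s=ctrl.state();T=R.from_euler('xyz',s['orientation'],degrees=True).as_matrix();print('tool delta',(P.mean(0)-s['position'])@T)
E
```

```text
[[ 507.4 -221.    10. ]
 [ 523.4 -262.1   10. ]
 [ 457.8 -287.4   10. ]
 [ 441.6 -246.2   10. ]] [np.float64(70.45005667053366), np.float64(44.11752183823229), np.float64(70.28532390363235), np.float64(44.24763272670598)]
yaw 21.001273174227244 [ 482.6 -254.2   10. ]
tool delta [ 60.7  -6.4 155.1]
```

play_rows(rotation=[[0, 0, 0.1], [0, 0, 0], [0, 0, 0], [0, 0, 0], [0, 0, 0], [0, 0, 0], [0, 0, 0], [0, 0, 0], [0, 0, 0], [0, 0, 0]], dp=[[0.5, -0.16, 0.2], [0.5, 0, 0.4], [0.5, 0, 0.5], [0.02, 0, 0.6], [0, 0, 0.6], [0, 0, 0.5], [0, 0, 0.3], [0, 0, 0.2], [0, 0, 0.1], [0, 0, 0]], grip=[0.6, 0.6, 0.6, 0.6, 0.6, 0.6, 0.6, 0.6, 0.6, 0.6])

```text
t: 13.1
position: [482.3, -254.6, 28.6]
orientation: [180.0, -0.0, 21.0]
force: [0.5, -1.0, -0.4]
width: 51.3
finger_force: 0.0
```

```bash
python3 - <<'E'
from h import *
s=ctrl.state(); print(s['t'],s['position'],s['orientation'],s['width'],s['force'])
E
```

```text
13.1 [ 482.28975154 -254.56852694   28.5617209 ] [ 1.79977644e+02 -1.38380236e-02  2.10492973e+01] 51.301080493249806 [ 0.53130281 -1.04288637 -0.44589868]
```

play_rows(rotation=[[0, 0, 0], [0, 0, 0], [0, 0, 0], [0, 0, 0], [0, 0, 0], [0, 0, 0], [0, 0, 0], [0, 0, 0], [0, 0, 0], [0, 0, 0]], dp=[[0, 0, 0.08], [0, 0, 0], [0, 0, 0], [0, 0, 0], [0, 0, 0], [0, 0, 0], [0, 0, 0], [0, 0, 0], [0, 0, 0], [0, 0, 0]], grip=[0.6, 0, 0, 0, 0, 0, 0, 0, 0, 0], force=80)

```text
t: 14.35
position: [482.4, -254.7, 25.5]
orientation: [180.0, -0.0, 21.1]
force: [-0.1, -0.6, 5.2]
width: 10.7
finger_force: 80.5
```

```bash
python3 - <<'E'
from h import *
s=ctrl.state(); print(s['t'],s['position'],s['orientation'],s['width'],s['force'],s['wrist_torque'],s['finger_force'],s['q'])
E
```

```text
14.35 [ 482.44669325 -254.67948801   25.51448518] [ 1.79959676e+02 -2.66369103e-02  2.10558644e+01] 10.710876868284622 [-0.09298239 -0.64185418  5.24047099] [0.06587967 0.05464683 0.03706549] 80.53128004074097 [-3.52011546e+01  1.94552472e+01  1.10311307e+02 -3.24559656e-04
  5.01851182e+01  3.37431981e+01]
```

play_rows(rotation=[[0, 0, 0], [0, 0, 1], [0, 0, 1], [0, 0, 1], [0, 0, 1], [0, 0, 1], [0, 0, 1], [0, 0, 0.87], [0, 0, 0], [0, 0, 0]], dp=[[0, 0, -0.3], [0, 0, -0.8], [0, 0, -0.9], [0, 0, -0.9], [0, 0, -0.9], [0, 0, -0.7], [0, 0, 0], [0, -0.3, 0], [0, -0.8, 0], [0, -0.9, 0]], grip=[0, 0, 0, 0, 0, 0, 0, 0, 0, 0])

```text
t: 15.6
position: [498.8, -175.5, 204.5]
orientation: [-180.0, 0.1, -13.4]
force: [0.9, -0.1, -0.8]
width: 10.3
finger_force: 79.6
```

play_rows(rotation=[[0, 1, 0], [0, 1, 0], [0, 1, 0], [0, 0.96, 0], [0, 0, 0], [0, 0, 0], [0, 0, 0], [0, 0, 0], [0, 0, 0], [0, 0, 0]], dp=[[0, -0.8, 0], [0, -0.8, 0], [0, -0.8, 0], [0, -0.8, 0], [0, -0.8, 0], [0, -0.8, 0], [0, -0.4, 0], [0, 0, 0], [0, 0, 0], [0, 0, 0]], grip=[0, 0, 0, 0, 0, 0, 0, 0, 0, 0])

```text
t: 16.85
position: [547.0, 25.3, 204.9]
orientation: [180.0, -19.8, -13.4]
force: [-0.2, 0.4, 0.1]
width: 11.0
finger_force: 79.6
```

```bash
cat > tgt.py <<'E'
from h import *
np.set_printoptions(suppress=True,precision=2)
def target(x=568.5,y=34.3,yaw=-13.3,tilt=19.8,h=21.5,press=0.):
    t=np.radians(tilt);w=np.radians(yaw)
    C,Rw=facepts(x,y,w,t,31,[(0,0,0)]); n=Rw.as_matrix()[:,2]
    return C[0]+n*(h-press),(Rw*R.from_euler('x',180,degrees=True)).as_matrix()
def delta(**k):
    s=ctrl.state();T=R.from_euler('xyz',s['orientation'],degrees=True).as_matrix()
    p,Rt=target(**k)
    print('t',s['t'],'pos',s['position'],s['orientation'],'w',s['width'],'F tool',s['force']@T,'M tool',s['wrist_torque']@T,'q',s['q'])
    print('dp units',(p-s['position'])@T/40,'rot units',R.from_matrix(T.T@Rt).as_rotvec(degrees=True)/5)
E
python3 -c "
from tgt import *
delta(press=-40)
c=cam('wrist');a=snap('wrist','w6.png')
cv2.imwrite('pics/w6c.png',cv2.resize(a[:,:,::-1],(800,500),interpolation=cv2.INTER_CUBIC))
print(proj('',facepts(568.5,34.3,np.radians(-13.3),np.radians(19.8))[0],c)*1.25)"
```

```text
t 16.85 pos [547.04  25.26 204.88] [179.98 -19.77 -13.35] w 10.992848240427842 F tool [-0.24 -0.33 -0.2 ] M tool [-0.   -0.2   0.05] q [ -2.77  -5.9  117.85  -4.76  48.7  103.12]
dp units [-0.7  -0.34  1.02] rot units [ 0.01  0.01 -0.01]
[[320.64 223.33]
 [438.5  223.2 ]
 [435.48 359.85]
 [328.4  359.92]]
```

View pics/w6c.png

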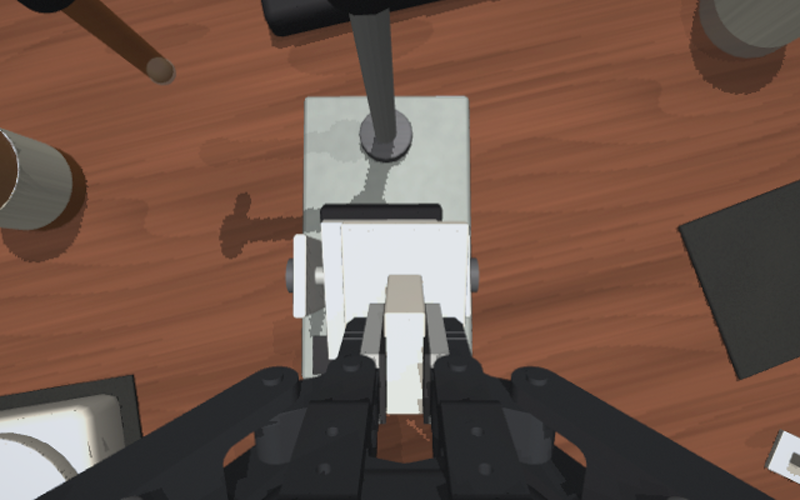

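The picture shows the face's left-top corner at (321,222), against a predicted (320.6,223.3), so the pose estimate agrees. The slide is held square and still sits about 14 mm right of centre, as expected. Next I'll go to a hover just above the face.

play_rows(rotation=[[0, 0, 0], [0, 0, 0], [0, 0, 0], [0, 0, 0], [0, 0, 0], [0, 0, 0], [0, 0, 0], [0, 0, 0], [0, 0, 0], [0, 0, 0]], dp=[[-0.35, -0.17, 0], [-0.35, -0.17, 0], [0, 0, 0.4], [0, 0, 0.4], [0, 0, 0.4], [0, 0, 0.3], [0, 0, 0.2], [0, 0, 0.1], [0, 0, 0], [0, 0, 0]], grip=[0, 0, 0, 0, 0, 0, 0, 0, 0, 0])

```text
t: 18.15
position: [549.0, 39.8, 128.5]
orientation: [-180.0, -19.9, -13.3]
force: [-0.6, -0.7, -0.2]
width: 10.9
finger_force: 79.6
```

```bash
python3 -c "
from tgt import *
delta(press=0)
c=cam('wrist');a=snap('wrist','w7.png');snap('scene','s7.png');snap('top','t7.png')
p=proj('',facepts(568.5,34.3,np.radians(-13.3),np.radians(19.8))[0],c);print(p)
s=ctrl.state();T=R.from_euler('xyz',s['orientation'],degrees=True).as_matrix()
P=s['position']+np.array([[35,-22,15.5],[35,22,15.5]])@T.T; print('slide top edge',proj('',P,c))
g=a.mean(2)
for r in range(int(p[0,1])-12,int(p[0,1])+30,3): print(r,g[r,int(p[0,0])-8:int(p[1,0])+10:4].astype(int))
"
```

```text
t 18.15 pos [548.99  39.77 128.48] [-179.99  -19.86  -13.3 ] w 10.93452622254293 F tool [-0.47  0.81 -0.01] M tool [ 0.01 -0.19 -0.  ] q [ -0.94   0.99 120.58  -6.59  39.18 106.76]
dp units [-0.02  0.02  0.23] rot units [-0.   -0.01  0.  ]
[[257.36 158.69]
 [394.86 158.71]
 [385.72 314.35]
 [265.77 314.34]]
slide top edge [[273.09 179.9 ]
 [375.69 179.89]]
146 [170 170  36  46  46  46  46  46  46  46  46  46  45  45  46  45  44  45
  45  45  44  44  45  44  44  44  44  43  44  44  44  43  44  43  43  44
  34 169 170]
149 [170 172  35  43  46  47  47  47  46  47  46  46  46  45  42  47  45  46
  41  45  46  45  45  45  45  45  44  43  44  41  45  44  44  44  43  43
  46 171 170]
152 [117 113  35  47  47  46  47  47  47  46  45  46  46  45  46  45  45  45
  45  45  45  45  45  44  45  45  44  45  44  45  44  43  44  43  43  43
  43 173 171]
155 [113 114  34 124 123 124 124 125 125 125 126 126 129 134 132 129 129 130
 133 134 133 135 135 136 134 134 133 132 131 131 133 133 133 131 131 129
  60 172 170]
158 [114 114 139 217 219 219 219 219 220 220 220 221 221 222 221 222 221 220
 221 221
[... 854 characters left out ...]
23 223 223 223 223 223 223 223
 195 172 172]
176 [173 147 178 223 223 223 223 209 209 209 209 209 209 209 209 209 209 209
 209 209 209 209 209 209 209 209 209 209 209 209 209 223 222 223 223 222
 174 172 171]
179 [109 171 173 223 223 223 200 200 203 204 203 203 200 202 202 202 202 202
 202 201 201 200 197 200 199 199 199 196 199 198 198 195 222 222 223 223
 162 167  83]
182 [ 85  88 155 223 223 223 214 223 222 222 222 222 223 222 222 222 223 222
 222 222 222 222 222 222 222 222 222 222 222 222 222 220 223 223 223 222
 101  79  79]
185 [ 84  84  85 223 223 223 215 222 223 222 222 222 220 222 222 222 222 211
 222 222 222 222 222 222 222 222 222 222 222 222 219 220 223 222 223 222
  69  78  80]
```

Slide and face are centred to within about 1 mm in the pixel profiles. I'll press gradually while watching force and moment.

play_rows(rotation=[[0, 0, 0], [0, 0, 0], [0, 0, 0], [0, 0, 0], [0, 0, 0], [0, 0, 0], [0, 0, 0], [0, 0, 0], [0, 0, 0], [0, 0, 0]], dp=[[0, 0, 0.05], [0, 0, 0.05], [0, 0, 0.05], [0, 0, 0.04], [0, 0, 0.03], [0, 0, 0.03], [0, 0, 0.02], [0, 0, 0], [0, 0, 0], [0, 0, 0]], grip=[0, 0, 0, 0, 0, 0, 0, 0, 0, 0])

```text
t: 19.55
position: [552.1, 38.9, 117.7]
orientation: [180.0, -19.8, -13.3]
force: [-1.7, -0.3, 1.0]
width: 10.3
finger_force: 79.8
```

```bash
python3 -c "
from tgt import *
delta(press=0);ctrl.capture('top');delta(press=0)"
```

```text
t 19.55 pos [552.12  38.92 117.75] [180.   -19.79 -13.29] w 10.289834809560952 F tool [-1.12  0.7  -1.43] M tool [-0.02 -0.28 -0.01] q [ -1.04   2.44 120.47  -6.72  37.9  106.86]
dp units [-0.    0.02 -0.05] rot units [-0.  0.  0.]
t 19.6 pos [552.15  38.93 117.77] [180.   -19.8  -13.29] w 10.363654917027706 F tool [-1.29  0.13 -2.2 ] M tool [-0.06 -0.38 -0.01] q [ -1.04   2.44 120.47  -6.72  37.9  106.86]
dp units [-0.01  0.02 -0.05] rot units [-0.  0.  0.]
```

play_rows(rotation=[[0, 0, 0], [0, 0, 0], [0, 0, 0], [0, 0, 0], [0, 0, 0], [0, 0, 0], [0, 0, 0], [0, 0, 0], [0, 0, 0], [0, 0, 0]], dp=[[0, 0, 0.02], [0, 0, 0.02], [0, 0, 0.02], [0, 0, 0], [0, 0, 0], [0, 0, 0], [0, 0, 0], [0, 0, 0], [0, 0, 0], [0, 0, 0]], grip=[0, 0, 0, 0, 0, 0, 0, 0, 0, 0])

```text
t: 20.85
position: [552.9, 38.7, 115.4]
orientation: [180.0, -19.8, -13.3]
force: [-3.1, 0.3, 2.8]
width: 10.9
finger_force: 80.2
```

```bash
cat >> tgt.py <<'E'
def avg(n=8):
    F=[];M=[];Z=[];O=[]
    for i in range(n):
        ctrl.capture('top');s=ctrl.state();T=R.from_euler('xyz',s['orientation'],degrees=True).as_matrix()
        F.append(s['force']@T);M.append(s['wrist_torque']@T);O.append(s['orientation']);Z.append((s['position']-target()[0])@target()[1])
    print(s['t'],'F',np.mean(F,0),np.std(F,0),'M',np.mean(M,0),np.std(M,0),'rel mm',np.mean(Z,0),'ori',np.mean(O,0))
E
python3 -c "
from tgt import *
avg()"
```

```text
21.25 F [-2.57  0.48 -3.76] [0.33 0.51 0.31] M [-0.05 -0.45  0.02] [0.02 0.03 0.04] rel mm [ 0.22 -0.72  4.26] ori [-90.   -19.8  -13.29]
```

There is contact, with a moment that suggests the lower edge bears first, so the true tilt is a little less. I'll ease the tilt down in small steps and watch the moment.

play_rows(rotation=[[0, -0.1, 0], [0, -0.1, 0], [0, 0, 0], [0, 0, 0], [0, 0, 0], [0, 0, 0], [0, 0, 0], [0, 0, 0], [0, 0, 0], [0, 0, 0]], dp=[[0.005, 0, 0], [0.005, 0, 0], [0, 0, 0], [0, 0, 0], [0, 0, 0], [0, 0, 0], [0, 0, 0], [0, 0, 0], [0, 0, 0], [0, 0, 0]], grip=[0, 0, 0, 0, 0, 0, 0, 0, 0, 0])

```text
t: 22.5
position: [553.4, 38.6, 115.6]
orientation: [-180.0, -18.8, -13.3]
force: [-4.0, 0.0, 3.0]
width: 10.4
finger_force: 80.4
```

```bash
python3 -c "
from tgt import *
avg(6)"
```

```text
22.8 F [-2.51  0.23 -4.36] [0.18 0.17 0.61] M [-0.06 -0.44  0.01] [0.03 0.02 0.03] rel mm [ 0.67 -0.73  4.25] ori [-120.    -18.8   -13.29]
```

play_rows(rotation=[[0, -0.1, 0], [0, -0.1, 0], [0, 0, 0], [0, 0, 0], [0, 0, 0], [0, 0, 0], [0, 0, 0], [0, 0, 0], [0, 0, 0], [0, 0, 0]], dp=[[0.005, 0, 0], [0.005, 0, 0], [0, 0, 0], [0, 0, 0], [0, 0, 0], [0, 0, 0], [0, 0, 0], [0, 0, 0], [0, 0, 0], [0, 0, 0]], grip=[0, 0, 0, 0, 0, 0, 0, 0, 0, 0])

```text
t: 24.05
position: [553.8, 38.5, 115.8]
orientation: [-180.0, -17.8, -13.3]
force: [-3.8, 0.7, 5.2]
width: 11.0
finger_force: 80.4
```

```bash
python3 -c "
from tgt import *
avg(6)"
```

```text
24.35 F [-2.23  0.3  -5.06] [0.23 0.37 0.66] M [-0.02 -0.38  0.01] [0.04 0.03 0.03] rel mm [ 1.12 -0.73  4.24] ori [-180.    -17.81  -13.29]
```

play_rows(rotation=[[0, 0, 0], [0, 0, 0], [0, 0, 0], [0, 0, 0], [0, 0, 0], [0, 0, 0], [0, 0, 0], [0, 0, 0], [0, 0, 0], [0, 0, 0]], dp=[[-0.015, 0, 0], [-0.015, 0, 0], [0, 0, 0], [0, 0, 0], [0, 0, 0], [0, 0, 0], [0, 0, 0], [0, 0, 0], [0, 0, 0], [0, 0, 0]], grip=[0, 0, 0, 0, 0, 0, 0, 0, 0, 0])

```text
t: 25.6
position: [553.5, 38.6, 116.0]
orientation: [-180.0, -17.9, -13.3]
force: [0.1, -0.6, 5.4]
width: 10.4
finger_force: 80.4
```

```bash
python3 -c "
from tgt import *
avg(6)"
```

```text
25.9 F [ 1.68  1.25 -4.78] [0.57 0.47 0.27] M [-0.2   0.37  0.05] [0.03 0.02 0.02] rel mm [ 0.92 -0.78  3.91] ori [-179.99  -17.92  -13.29]
```

The lateral test shows the moment is referenced about 0.19 m behind the face, so the upper edge bears first and the true tilt is somewhat larger. I'll lift off, take a baseline and tilt to about 21.3°.

play_rows(rotation=[[0, 0, 0], [0, 0, 0], [0, 0.17, 0], [0, 0.17, 0], [0, 0.17, 0], [0, 0.17, 0], [0, 0, 0], [0, 0, 0], [0, 0, 0], [0, 0, 0]], dp=[[0, 0, -0.12], [0, 0, -0.12], [-0.01, 0, 0], [-0.01, 0, 0], [-0.01, 0, 0], [0, 0.02, 0], [0, 0, 0], [0, 0, 0], [0, 0, 0], [0, 0, 0]], grip=[0, 0, 0, 0, 0, 0, 0, 0, 0, 0])

```text
t: 27.15
position: [548.6, 38.9, 124.2]
orientation: [-180.0, -21.2, -13.3]
force: [-0.3, 0.3, -1.0]
width: 10.8
finger_force: 79.6
```

```bash
python3 -c "
from tgt import *
avg(10);delta(tilt=21.3)"
```

```text
27.65 F [-0.26 -0.03  0.83] [0.48 0.88 0.41] M [-0.   -0.24  0.01] [0.03 0.02 0.04] rel mm [-0.99  0.08 -5.4 ] ori [-144.    -21.2   -13.29]
t 27.65 pos [548.45  38.97 124.13] [-180.   -21.2  -13.3] w 10.847543875713605 F tool [-1.03  0.21  1.3 ] M tool [-0.05 -0.23  0.05] q [ -0.86   0.82 121.63  -7.43  37.03 107.56]
dp units [-0.01 -0.    0.14] rot units [-0.    0.02  0.  ]
```

play_rows(rotation=[[0, 0.02, 0], [0, 0, 0], [0, 0, 0], [0, 0, 0], [0, 0, 0], [0, 0, 0], [0, 0, 0], [0, 0, 0], [0, 0, 0], [0, 0, 0]], dp=[[-0.01, 0, 0.05], [0, 0, 0.05], [0, 0, 0.05], [0, 0, 0.04], [0, 0, 0.04], [0, 0, 0.02], [0, 0, 0], [0, 0, 0], [0, 0, 0], [0, 0, 0]], grip=[0, 0, 0, 0, 0, 0, 0, 0, 0, 0])

```text
t: 28.9
position: [551.5, 38.2, 114.6]
orientation: [180.0, -21.3, -13.3]
force: [-2.6, 0.8, 3.2]
width: 10.6
finger_force: 80.3
```

```bash
cat >> tgt.py <<'E'
def rep(n=8,L=.19,tilt=21.3):
    F=[];M=[];Z=[];O=[]
    for i in range(n):
        ctrl.capture('top');s=ctrl.state();T=R.from_euler('xyz',s['orientation'],degrees=True).as_matrix()
        F.append(s['force']@T);M.append(s['wrist_torque']@T);O.append(s['orientation'][1]);p,Rt=target(tilt=tilt);Z.append((s['position']-p)@Rt)
    F=np.mean(F,0)-[-.3,0,.9];M=np.mean(M,0)-[0,-.24,0]
    print(round(s['t'],2),'dF',F,'dM',M,'rel',np.mean(Z,0),'tilt',np.mean(O),'centre x mm',1000*(L*F[0]-M[1])/F[2],'y mm',1000*(M[0]+L*F[1])/F[2])
E
python3 -c "
from tgt import *
rep(10)"
```

```text
29.4 dF [-2.08  0.26 -5.76] dM [-0.01 -0.51 -0.02] rel [-0.03  0.08  4.62] tilt -21.286134942991737 centre x mm -20.321944895099175 y mm -6.543716735968168
```

play_rows(rotation=[[0, -0.1, 0], [0, 0, 0], [0, 0, 0], [0, 0, 0], [0, 0, 0], [0, 0, 0], [0, 0, 0], [0, 0, 0], [0, 0, 0], [0, 0, 0]], dp=[[0.005, 0, 0], [0, 0, 0], [0, 0, 0], [0, 0, 0], [0, 0, 0], [0, 0, 0], [0, 0, 0], [0, 0, 0], [0, 0, 0], [0, 0, 0]], grip=[0, 0, 0, 0, 0, 0, 0, 0, 0, 0])

```text
t: 30.65
position: [551.8, 38.2, 114.7]
orientation: [180.0, -20.8, -13.3]
force: [-4.3, -0.0, 3.8]
width: 10.7
finger_force: 80.3
```

```bash
python3 -c "
from tgt import *
rep(10)"
```

```text
31.15 dF [-2.24  0.01 -5.52] dM [ 0.   -0.55 -0.  ] rel [0.26 0.08 4.61] tilt -20.796334413405752 centre x mm -22.808347993948537 y mm -0.8877328579268884
```

play_rows(rotation=[[0, -0.1, 0], [0, 0, 0], [0, 0, 0], [0, 0, 0], [0, 0, 0], [0, 0, 0], [0, 0, 0], [0, 0, 0], [0, 0, 0], [0, 0, 0]], dp=[[-0.01, 0, 0], [0, 0, 0], [0, 0, 0], [0, 0, 0], [0, 0, 0], [0, 0, 0], [0, 0, 0], [0, 0, 0], [0, 0, 0], [0, 0, 0]], grip=[0, 0, 0, 0, 0, 0, 0, 0, 0, 0])

```text
t: 32.4
position: [551.9, 38.2, 114.9]
orientation: [-180.0, -20.4, -13.3]
force: [-0.9, -0.6, 4.7]
width: 10.5
finger_force: 80.4
```

```bash
python3 -c "
from tgt import *
rep(10)"
```

```text
32.9 dF [ 1.44  1.03 -5.33] dM [-0.16  0.12 -0.03] rel [0.38 0.05 4.45] tilt -20.35485830859227 centre x mm -28.4690940461428 y mm -5.924692770152407
```

play_rows(rotation=[[0, -0.05, 0], [0, 0, 0], [0, 0, 0], [0, 0, 0], [0, 0, 0], [0, 0, 0], [0, 0, 0], [0, 0, 0], [0, 0, 0], [0, 0, 0]], dp=[[0.01, 0, 0.02], [0, 0, 0.02], [0, 0, 0], [0, 0, 0], [0, 0, 0], [0, 0, 0], [0, 0, 0], [0, 0, 0], [0, 0, 0], [0, 0, 0]], grip=[0, 0, 0, 0, 0, 0, 0, 0, 0, 0])

```text
t: 34.15
position: [552.4, 38.1, 113.4]
orientation: [-180.0, -20.1, -13.3]
force: [-1.3, -1.3, 4.9]
width: 10.8
finger_force: 80.6
```

```bash
python3 -c "
from tgt import *
rep(12,L=.18)"
```

```text
34.75 dF [ 0.97  1.12 -6.68] dM [-0.16  0.21 -0.03] rel [0.41 0.04 6.1 ] tilt -20.058287440260056 centre x mm 5.399972397003559 y mm -5.942630647850964
```

play_rows(rotation=[[0, 0, 0], [0, 0, 0], [0, 0, 0], [0, 0, 0], [0, 0, 0], [0, 0, 0], [0, 0, 0], [0, 0, 0], [0, 0, 0], [0, 0, 0]], dp=[[0, 0, 0.01], [0, 0, 0], [0, 0, 0], [0, 0, 0], [0, 0, 0], [0, 0, 0], [0, 0, 0], [0, 0, 0], [0, 0, 0], [0, 0, 0]], grip=[0, 0, 0, 0, 0, 0, 0, 0, 0, 0])

```text
t: 36.0
position: [552.6, 38.0, 113.0]
orientation: [-180.0, -20.1, -13.3]
force: [-1.8, -0.6, 6.3]
width: 10.6
finger_force: 80.6
```

```bash
python3 -c "
from tgt import *
rep(10,L=.18)
c=cam('wrist');a=snap('wrist','w8.png').mean(2)
p,Rt=target(tilt=20.06,h=0,press=6.5)   # face centre, pressed (incl. 1.5 mm depth offset)
Q=lambda P:proj('',p+np.array(P,float)@np.diag([1,-1,-1])@Rt.T,c)
print('face',Q([[42,32,0],[42,-32,0]]),'slide top',Q([[35,22,6],[35,-22,6]]))
r=int(Q([[42,0,0]])[0,1]);
for rr in (r+3,r+6,r+30): print(rr,a[rr,235:280].astype(int),a[rr,365:415].astype(int))
print('col',r-15,a[r-15:r+35,300].astype(int),a[r-15:r+35,350].astype(int))
"
```

```text
36.5 dF [ 0.99  1.39 -7.08] dM [-0.19  0.18 -0.  ] rel [0.39 0.04 6.47] tilt -20.055917592452595 centre x mm 0.44415274318399656 y mm -8.766076396143571
face [[251.43 159.51]
 [397.18 159.52]] slide top [[272.97 178.26]
 [375.68 178.27]]
162 [104 111 112 112 111 112 112 112 112 113 112 112 111 106  46  94 208 220
 221 221 221 221 221 221 219 204 203 221 221 221 221 221 221 221 221 221
 221 221 221 221 221 221 221 218 208] [221 218 208 221 221 221 221 221 221 221 221 221 221 221 221 218 204 204
 209 221 221 221 221 221 221 221 221 221 221 221 218 182  44 108 170 169
 168 168 168 169 168 168 168 167 167 166 159 147 138 119]
165 [104 111 112 112 113 113 112 113 112 111 112 112 111 106  54  82 186 219
 221 221 221 221 221 221 221 221 221 221 221 221 221 221 221 221 221 221
 221 221 221 221 221 221 221 221 221] [221 221 221 221 221 221 221 221 221 221 221 221 221 221 221 221 221 221
 221 221 221 221 221 221 221 221 221 221 221 221 207 138  52 115 169 169
 170 170 170 170 170 169 169 168 168 167 161 148 139 121]
189 [ 84  83  84  83  83  83  83  82  83  82  83  83  83  82  81  71  35 105
 213 221 221 221 221 221 221 221 221 221 221 221 221 221 221 221 221 221
 221 217 210 219 221 221 220 221 221] [220 220 220 220 220 220 220 220 217 209 210 221 221 221 221 221 221 221
 221 221 221 221 221 221 221 221 221 221 220 192  64  43  66  77  77  77
  76  78  77  77  78  78  78  79  79  80  80  80  80  85]
col 144 [ 32  38  40  42  45  45  45  44  45  46  45 116 154 165 201 221 221 221
 221 221 221 221 221 221 221 221 221 221 221 221 221 221 207 172 163 199
 220 221 221 221 221 221 221 221 221 221 220 221 221 221] [ 32  38  39  42  44  43  44  44  44  44  44 118 157 166 203 221 221 221
 221 221 221 221 221 221 221 221 221 221 221 221 221 221 207 171 159 198
 220 221 220 218 218 220 220 220 220 220 220 220 220 220]
```

```bash
python3 -c "
from h import *
print(ctrl.finish_job())"
```

```text
the job is handed in; nothing more can be done
None
```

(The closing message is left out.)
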